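Set and lock the air regulator

TASK

Set the bench air regulator that has the red knob: turn its knob clockwise (seen from above) until the white pointer line stands at the yellow mark on the scale disc, then pull the knob straight up, fully out to its stop, so that it locks there, and let go of it. Leave the regulator with the black knob and the loose parts on the bench as they are.

Things in the scene. Friction and masses are not known exactly. Their poses are not given: they have to be found in the camera images.
- red_reg_grip (a point): Centre of the red knob's grip bar, on its vertical axis. The bar (42 mm long, 13 mm thick, 27 mm high; grip it across the 13 mm) stands upright across a round skirt 45 mm wide, 6 mm high. The point is 16 mm above the skirt's top, 10 mm below the bar's top, and moves with the knob. z up; x along the bar towards the end with the white pointer line; y across the bar.
- red_reg: The regulator with the red knob, fixed to the bench: steel foot plate 84 x 84 mm, aluminium body, grey bonnet, black scale disc 76 mm wide just under the knob (disc top 72 mm above the bench, knob top 106 mm), a round gauge on its -x side. Origin: centre of the underside, below the knob's axis.
- red_reg_mark (a point): The yellow mark on the black scale disc of the red regulator: a radial bar 13 mm long and 5 mm wide; this point is its middle, on top of the disc, 30.5 mm from the knob's axis. x points radially outward from the knob's axis, z up. The mark does not move during the task. The pointer is at the mark when the bar's pointer end points along this x.
- red_reg_turn (a joint): Angle of the red knob, rad, growing clockwise seen from above. Stops at -0.1 and 2.2; starts between 0 and 0.5, the mark lies 0.4 to 1.5 rad clockwise of the pointer at the start. Turning takes about 0.05 N m and it stays where it is left.
- red_reg_pull (a joint): How far the red knob is pulled up, m: 0 pushed in (start), 0.012 at its stop. Needs about 5 N and stays where left; a green band on the stem shows when out. From about 3 mm on, hidden splines stop it turning: 12 notches round the turn, one exactly at the mark, with about 7 degrees of play either way. Between notches it cannot come out.
- black_reg_grip (a point): The same point on the like regulator with the black knob, which must be left alone.
- black_reg_pointer (a point): Top of the pointer end of the black knob's bar, 21 mm from its axis.
- loose_block: Dark brown locating block with a steel jaw, 24 x 60 x 29 mm, lying loose between the two regulators; origin under its centre. Leave it.
- loose_housing: Cast aluminium housing half, 60 x 110 x 28 mm, lying loose behind the regulators; origin under its centre. Leave it.

How it is judged:
By the outcome, as a careful person would: the job done as asked, in the order asked, and still so for the second after the job is handed in, with the robot touching nothing.
It also fails if it takes over 29 s, if anything falls off the work surface, if the arm or the gripper's body presses on something with over 40 N, if the wrist force passes 120 N, or if a joint passes its speed limit or range.

ROBOT

A 6-joint arm with a two-finger parallel gripper is mounted at the origin on a cart in front of the work surface, level with it; the furniture and walls round the work are solid. World frame = base frame: x ahead of the robot, y to its left, z up, the work surface at z = 0. Lengths are in m, angles in rad, forces in N, time in s.
With the tool pointing down it reaches from about 0.375 to 0.9 m from the base axis. Payload 3.1 kg.
Tool frame: the origin (TCP) lies midway between the tips of the shut fingers; the grasp point (between the pads) lies 19 mm behind it; z points along the fingers, y is the line along which they close (so a half turn about z gives the same grasp; the last joint's range is limited). The gripper opens to 85 mm and grips with 20 to 120 N. Pads are 22 mm wide; open, the fingers measure 114 mm over their backs; the gripper's body (76 mm by 85 mm) begins 54 mm behind the grasp point. The pads swing forward as they close: fully open they stand 13 mm farther back than shut.
Start: joints at [-1.52, 0.527, 1.433, -0, 1.181, -0.178], TCP at [0.142, -0.609, 0.231] pointing down, gripper open.
Joint ranges: [-3.08, 3.08], [-0.75, 2.2], [0.22, 2.44], [-1.43, 4.57], [0, 2.65], [-2.85, 2.85]. Speed limits (rad/s): [2.79, 2.79, 3.14, 3.14, 3.14, 3.14].

INTERFACE

Orientations are given as a unit quaternion [x, y, z, w].
In Python, from station import manip gives the robot as it stands.
- The arm moves only by the tool step_arm, never from a script. Its argument "targets" is text: rows parted by semicolons, each of 4 numbers parted by spaces: the shift along the tool's x, y, z in mm, then the turn about the tool's z in degrees. A call has 1 to 12 rows; each row is the pose to reach, as a shift and turn from the pose commanded when the call began, along the tool's axes at that moment; what a row does not reach only later rows make up. A row lasts 1/10 s, in which the tool goes at most 50 mm and 8.59 degrees, less where a joint would pass 70% of its speed; a pose out of reach is approached as far as the arm can. A call with a gripper value outside its range is refused whole. "gripper" is the closure, from 0 (fully open) to 1 (shut), set as the call begins (left out, the last holds). The fingers move at their own pace and stop on an object; "squeeze" is the grip in N (left out, the last holds). Time passes only in rows, so rows that repeat a pose let the fingers close. It gives the time, the measured TCP pose, the force, the opening and the grip force at its end, in the units of the state.
- manip.sense(): the state, without advancing time (a new reading comes with each control period).
- manip.snapshot(name): name is "side" or "top" or "wrist"; returns the picture (420x560x3 uint8, red, green, blue); there is no depth.
- manip.get_calibration(name): a dict with "fov_y" (degrees; the focal length in pixels is half the picture's height over the tangent of half this angle, whatever the lens; pixels are square), "cx", "cy" (the principal point, pixels), "extrinsics" (4x4, takes a point from camera to world coordinates); the wrist camera has in their place "tool_from_camera" (4x4, takes a point from camera to tool coordinates, whose origin is the TCP and whose axes are the flange's). Camera axes: x right, y down, z forward; pixel columns grow to the right and rows downward; lengths in m; the calibration is good to about 2 mm. A picture is of the moment at which its call begins: read the wrist's pose just before it. get_calibration takes no time and is no camera call.
- manip.sign_off(): hands the job in; it is judged then, once.
Trained networks look in the newest picture that a camera, given by its name, has taken for a name from the list of things; names that differ only in an ending like _2 or _b are one class to them, and where a whole thing is asked for, a point or a joint stands for the part that bears it (a point fixed in the world has none). Each returns a list of dicts, best first, with "p" (0 to 1); they miss things now and then, are a little off and sometimes report something else, mostly with a low value. They report only what shows in the picture. A call takes as long as a camera call.
- manip.recognise(camera, query): "position" ([column, row] in pixels, amid what is visible of it).
- manip.masks_of(camera, query): "pixels" (420x560 bool, what is visible of it) and "position" ([column, row] in pixels, amid what is visible of it).
- manip.mark_of(camera, query): "position" ([column, row] in pixels: a listed point, or the origin of a listed thing).
The state is a dict: "t": time; "q": joint angles; "qd": joint speeds; "tau": joint torques, N m; "tcp_pos": TCP position; "tool_rot": TCP orientation; "force": force on the tool from outside, world axes, zero at the start; "ft_torque": the same for the moment, N m; "finger_gap": opening from 0.0 (shut) to 1.0 (fully open); "gripper_force": force on a finger pad.
Only numpy, scipy, OpenCV 4.12 (cv2) and the standard library are available. Lean on these libraries where they do the work, as an engineer would, in place of code of your own. Each camera call takes 0.05 s, during which the arm holds its last target. There are 200 camera calls.

## Working session

There is one attempt and no reset: what is moved stays moved. The work goes in short steps, Python scripts to look and compute and a tool call to move; the robot and the scene stay as the last step left them, time stands still between calls to the robot, and variables do not carry over. Pictures are saved under pics/ and viewed, at most 10 in all, crops included, and the job is handed in when it is done.

Besides the shell and the picture viewer there is one more tool, called after "Emit:" as name(argument=value, ...) on one line, values as JSON. step_arm: Moves the arm, as the interface text tells. Its arguments: {"type":"object","properties":{"targets":{"type":"string"},"gripper":{"type":"number"},"squeeze":{"type":"number"}},"required":["targets"]}

```bash
mkdir -p pics; cat > h.py <<'E'
import numpy as np, cv2
from station import manip
from scipy.spatial.transform import Rotation as R
def cam(n,s=None):
    c=manip.get_calibration(n); f=210/np.tan(np.radians(c['fov_y'])/2)
    if n=='wrist':
        s=s or manip.sense(); T=np.eye(4);T[:3,:3]=R.from_quat(s['tool_rot']).as_matrix();T[:3,3]=s['tcp_pos']
        E=T@np.array(c['tool_from_camera'])
    else: E=np.array(c['extrinsics'])
    return f,c['cx'],c['cy'],E
def ray(C,p):
    f,cx,cy,E=C; d=E[:3,:3]@np.array([(p[0]-cx)/f,(p[1]-cy)/f,1]); return E[:3,3],d/np.linalg.norm(d)
def tri(rays):
    A=np.zeros((3,3));b=np.zeros(3)
    for o,d in rays:
        P=np.eye(3)-np.outer(d,d);A+=P;b+=P@o
    x=np.linalg.solve(A,b); return x,[round(float(np.linalg.norm((np.eye(3)-np.outer(d,d))@(x-o)))*1000,1) for o,d in rays]
def onz(C,p,z):
    o,d=ray(C,p); return o+d*(z-o[2])/d[2]
E
python3 - <<'E'
from h import *
s=manip.sense(); print(s['tcp_pos'],s['tool_rot'],s['t'])
ims=[]
pts={}
for n in('side','top','wrist'):
    im=manip.snapshot(n);cv2.imwrite(f'pics/{n}0.png',im[:,:,::-1]);C=cam(n,s)
    for q in('red_reg_grip','red_reg_mark','red_reg','black_reg_grip','loose_block'):
        r=manip.mark_of(n,q)
        print(n,q,[(np.round(x['position'],1),round(x['p'],2)) for x in r[:2]])
        if r: pts.setdefault(q,[]).append(ray(C,r[0]['position']))
for q,v in pts.items():
    if len(v)>1: print(q,tri(v))
E
```

```text
[ 0.14234916 -0.60782657  0.23036033] [ 9.93406073e-01  1.14643942e-01  7.71387783e-05 -1.06549280e-03] 0.0
side red_reg_grip [(array([244.1, 189.6]), 0.89)]
side red_reg_mark [(array([251.4, 203.3]), 0.54)]
side red_reg [(array([240.2, 228.9]), 0.79)]
side black_reg_grip [(array([265. , 260.3]), 0.61)]
side loose_block [(array([212. , 265.7]), 0.66), (array([242.5, 231.4]), 0.56)]
top red_reg_grip [(array([221.2, 245.8]), 0.91)]
top red_reg_mark [(array([240.3, 233.2]), 0.57)]
top red_reg [(array([225.7, 245.8]), 0.83), (array([372.1, 244.8]), 0.65)]
top black_reg_grip [(array([370.8, 242.8]), 0.69)]
top loose_block [(array([280.6, 290.5]), 0.78)]
wrist red_reg_grip []
wrist red_reg_mark []
wrist red_reg []
wrist black_reg_grip []
wrist loose_block []
red_reg_grip (array([0.59060643, 0.24038916, 0.09294942]), [0.5, 0.5])
red_reg_mark (array([0.60692297, 0.20856788, 0.07682239]), [7.4, 7.4])
red_reg (array([0.58979313, 0.24417142, 0.00311889]), [9.6, 9.6])
black_reg_grip (array([ 0.58568973, -0.02401701,  0.09054011]), [3.2, 3.2])
loose_block (array([ 0.5111245 ,  0.13927546, -0.01286833]), [0.6, 0.6])
```

```bash
python3 - <<'E'
import cv2,numpy as np
a=cv2.imread('pics/top0.png');b=cv2.imread('pics/side0.png')
t=cv2.resize(a[200:300,170:270],(400,400),interpolation=cv2.INTER_CUBIC)
s=cv2.resize(b[150:250,190:290],(400,400),interpolation=cv2.INTER_CUBIC)
cv2.imwrite('pics/c0.png',np.hstack([t,s]))
cv2.imwrite('pics/full.png',cv2.resize(np.hstack([a,b]),(800,300)))
E
```

```text
(no output)
```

View pics/c0.png

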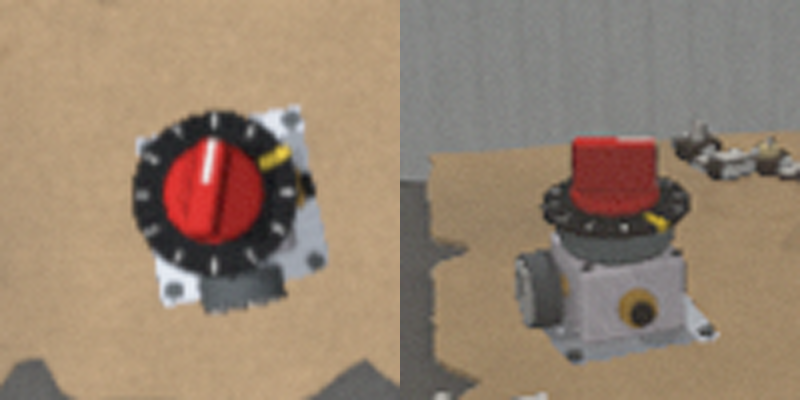

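View pics/full.png

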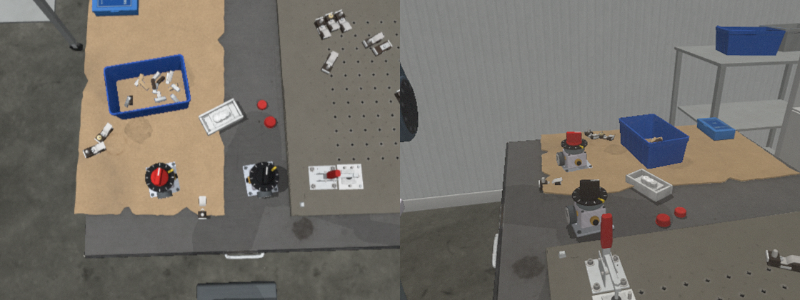

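The top view shows the pointer aimed about along +x at (222,240) and the yellow mark at (238,239), roughly 60° clockwise of it. In the side view the mark is at (254,205). I'll take the yaw that keeps joint 6 in range and approach.

Emit:
step_arm(targets="40 -24 -40 -8; 80 -48 -70 -16; 120 -72 -70 -25; 160 -98 -70 -33; 200 -123 -70 -42; 240 -148 -70 -50; 280 -173 -70 -59; 320 -198 -70 -67; 360 -223 -70 -76; 400 -248 -70 -84; 430 -266 -70 -92; 430 -266 -70 -100", gripper=0)

```text
t: 2.1
tcp_pos: [0.5032, -0.2481, 0.3014]
tool_rot: [0.546, 0.838, 0.001, 0.0]
force: [-0.9, -0.2, -0.1]
finger_gap: 1.003
gripper_force: 0.0
```

```bash
python3 - <<'E'
from h import *
s=manip.sense(); M=R.from_quat(s['tool_rot']).as_matrix()
print(s['t'],s['tcp_pos'],s['q'],M.round(3)); print(np.round(manip.get_calibration('wrist')['tool_from_camera'],3),manip.get_calibration('wrist')['fov_y'])
for yaw in(180,): print(M.T@(np.array([.585,.24,.30])-s['tcp_pos']))
E
```

```text
2.1 [ 0.50324318 -0.24805468  0.30144144] [-0.65806188  0.36445669  1.50833421  0.00183655  1.26800453 -1.07427525] [[-0.404  0.915  0.002]
 [ 0.915  0.404  0.001]
 [ 0.     0.002 -1.   ]]
[[ 0.    -0.965 -0.264  0.067]
 [ 1.    -0.     0.001 -0.   ]
 [-0.001 -0.264  0.965 -0.142]
 [ 0.     0.     0.     1.   ]] 67.0486306200446
[0.41348195 0.27186802 0.00201949]
```

Emit:
step_arm(targets="40 27 0 -8; 80 54 0 -16; 120 80 0 -25; 160 106 0 -33; 200 132 0 -42; 240 158 0 -50; 280 184 0 -58; 320 210 0 -66; 360 236 20 -66; 400 262 40 -66; 413 272 60 -66; 413 272 60 -66")

```text
t: 3.3
tcp_pos: [0.5861, 0.2377, 0.2378]
tool_rot: [0.005, 1.0, -0.0, -0.003]
force: [0.2, -0.5, 0.4]
finger_gap: 1.005
gripper_force: 0.0
```

```bash
cat > look.py <<'E'
from h import *
import sys
s=manip.sense(); im=manip.snapshot('wrist');cv2.imwrite(f'pics/{sys.argv[1]}.png',im[:,:,::-1]);C=cam('wrist',s)
print(s['t'],s['tcp_pos'],s['q'].round(3) if hasattr(s['q'],'round') else s['q'])
M=R.from_quat(s['tool_rot']).as_matrix();print('yaw',np.degrees(np.arctan2(M[1,0],M[0,0])))
for q,z in(('red_reg_grip',.096),('red_reg_mark',.072)):
    r=manip.mark_of('wrist',q)
    if r: print(q,np.round(r[0]['position'],1),r[0]['p'],'tool depth pos',onz(C,r[0]['position'],z), 'ray',ray(C,r[0]['position']))
E
python3 look.py w1
```

```text
3.3 [0.58605074 0.23769966 0.23781767] [ 2.090e-01  5.330e-01  1.401e+00  1.000e-03  1.213e+00 -1.352e+00]
yaw 179.4045493311241
red_reg_grip [281.9 193.7] 0.8 tool depth pos [0.58563937 0.24074249 0.096     ] ray (array([0.51954707, 0.23895457, 0.37993794]), array([ 0.22670521,  0.0061328 , -0.97394411]))
red_reg_mark [255.5 206. ] 0.63 tool depth pos [0.60367015 0.21420324 0.072     ] ray (array([0.51954707, 0.23895457, 0.37993794]), array([ 0.26273703, -0.07730448, -0.96176571]))
```

View pics/w1.png

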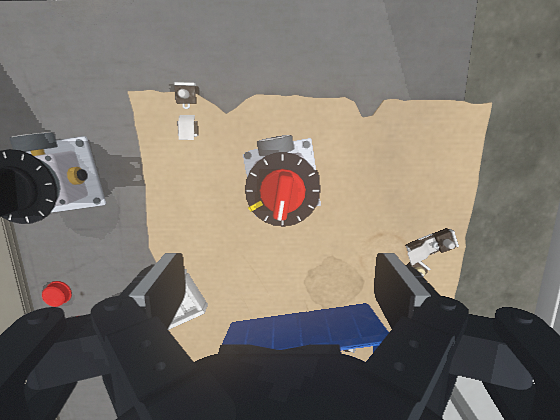

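The wrist view shows the red knob at (282,194), the white pointer at (281,210) near straight down the image, and the yellow mark at (255,207). I'm going lower for a second view.

Emit:
step_arm(targets="0 -1 40 0; 0 -2 75 0; 0 -2 75 0; 0 -2 75 0")

```text
t: 3.85
tcp_pos: [0.5889, 0.2319, 0.1676]
tool_rot: [0.008, 1.0, 0.0, 0.001]
force: [0.6, -0.3, 0.3]
finger_gap: 0.999
gripper_force: 0.0
```

```bash
python3 look.py w2; python3 - <<'E'
import cv2
a=cv2.imread('pics/w2.png'); cv2.imwrite('pics/w2c.png',cv2.resize(a[130:350,170:400],(690,600) if 0 else (627,600),interpolation=cv2.INTER_CUBIC))
E
```

```text
3.85 [0.58887826 0.23192779 0.16757086] [ 0.199  0.611  1.472 -0.     1.057 -1.355]
yaw 179.0593317433597
red_reg_grip [292.5 211.6] 0.6 tool depth pos [0.58564998 0.24194251 0.096     ] ray (array([0.52135601, 0.2334755 , 0.30921425]), array([ 0.28849738,  0.03799284, -0.95672661]))
red_reg_mark [256.  223.9] 0.73 tool depth pos [0.60255691 0.21402202 0.072     ] ray (array([0.52135601, 0.2334755 , 0.30921425]), array([ 0.32289095, -0.07735571, -0.9432696 ]))
```

View pics/w2c.png

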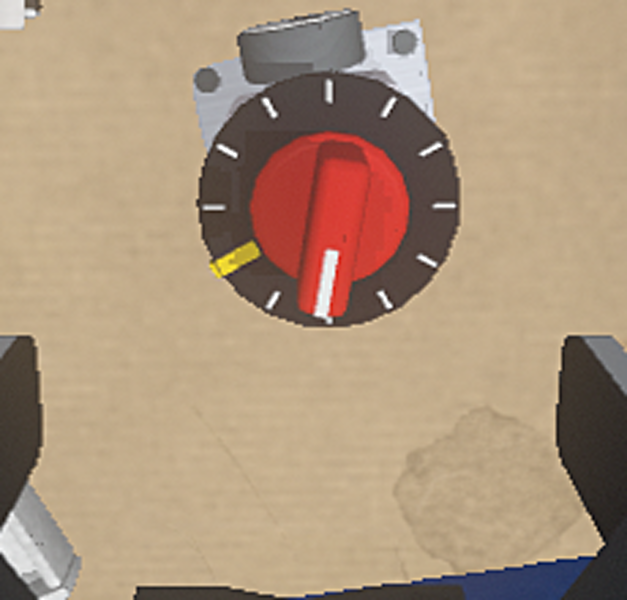

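The knob, pointer and mark are clear here: the bar leans a little from vertical, the pointer tip is at crop (322,315), and the mark is at (236,259). I'll segment these for accurate geometry.

```bash
cat > geo.py <<'E'
from h import *
import sys
def geo(im,C,dz=0):
    h=cv2.cvtColor(im,cv2.COLOR_RGB2HSV).astype(int); H,S,V=h[...,0],h[...,1],h[...,2]
    red=((H<6)|(H>174))&(S>150)&(V>80)
    n,l,st,ce=cv2.connectedComponentsWithStats(red.astype(np.uint8)); i=1+np.argmax([st[k,4] if abs(ce[k,0]-285)<80 else 0 for k in range(1,n)])
    knob=l==i; k=cv2.convexHull(np.argwhere(knob)[:,::-1].astype(np.int32)); hull=np.zeros(knob.shape,np.uint8); cv2.fillConvexPoly(hull,k,1)
    hull=cv2.dilate(hull,np.ones((5,5)))>0
    white=hull&(S<70)&(V>170)
    near=cv2.dilate(hull.astype(np.uint8),np.ones((61,61)))>0
    yel=near&(H>20)&(H<35)&(S>170)&(V>130)
    out={}
    for nm,m,z in(('white',white,.106+dz),('yel',yel,.072)):
        n,l,st,ce=cv2.connectedComponentsWithStats(m.astype(np.uint8)); i=1+np.argmax(st[1:,4]); p=np.argwhere(l==i)[:,::-1]
        W=np.array([onz(C,q,z)[:2] for q in p]); c=W.mean(0); u=np.linalg.svd(W-c)[2][0]
        out[nm]=(c,np.degrees(np.arctan2(u[1],u[0])),len(p))
    return out
if __name__=='__main__':
    for nm,tool in(('w2',([.5889,.2319,.1676],[0.008,1,0,0.001])),):
        im=cv2.imread('pics/w2.png')[:,:,::-1].copy()
        q=np.array(tool[1]);s=dict(tcp_pos=np.array(tool[0]),tool_rot=q/np.linalg.norm(q))
        C=cam('wrist',s); print(geo(im,C))
        # disc: scale ticks centre from crop px of opposite ticks
        k=627/230; k2=600/220
        T=[(329,91),(389,107),(431,150),(444,206),(427,261),(385,299),(273,299),(214,208),(227,150),(268,107)]
        W=np.array([onz(C,(170+a/k,130+b/k2),.072)[:2] for a,b in T])
        A=np.c_[2*W,np.ones(len(W))]; x=np.linalg.lstsq(A,(W**2).sum(1),rcond=None)[0]; print('disc',x[:2],np.sqrt(x[2]+x[:2]@x[:2]))
        print('tickang',np.degrees(np.arctan2(*(W-x[:2]).T[::-1])).round(1))
        d=geo(im,C); c=x[:2]
        for n in d: v=d[n][0]-c; print(n,np.degrees(np.arctan2(v[1],v[0])),np.linalg.norm(v))
        f,cx,cy,E=C
    # triangulate grip
    r=[(np.array([0.51954707,0.23895457,0.37993794]),np.array([0.22670521,0.0061328,-0.97394411])),(np.array([0.52135601,0.2334755,0.30921425]),np.array([0.28849738,0.03799284,-0.95672661]))]
    print(tri(r),tri(r+[ray(cam('side'),(244.1,189.6)),ray(cam('top'),(221.2,245.8))]))
E
python3 geo.py
```

```text
{'white': (array([0.59880498, 0.23924203]), np.float64(-8.516392818869695), 123), 'yel': (array([0.60338742, 0.21386362]), np.float64(118.79664878635684), 103)}
disc [0.5880322 0.241446 ] 0.032880559974411465
tickang [ 179.6  149.2  118.8   89.    59.    29.6  -30.5  -89.8 -120.4 -149.8]
white -11.562434001236456 0.010995918240588938
yel -60.895138771427995 0.03156850868629684
(array([0.58369119, 0.241175  , 0.10331867]), [0.5, 0.5]) (array([0.58882775, 0.24119045, 0.09167455]), [2.2, 2.0, 1.7, 2.4])
```

```bash
python3 - <<'E'
from h import *
for i in range(1):
    s=manip.sense(); M=R.from_quat(s['tool_rot']).as_matrix()
    im=manip.snapshot('wrist'); s2=manip.sense()
    print(s['tcp_pos'],s2['tcp_pos'],np.degrees(np.arctan2(M[1,0],M[0,0])),M[:,2])
    from geo import geo
    d=geo(im,cam('wrist',s)); print(d)
    print(M.T@(np.array([.588,.2413,.083])-s['tcp_pos'])*1000)
E
```

```text
[0.59000246 0.23298297 0.16915546] [0.58974631 0.23312476 0.16895078] 179.12403246040105 [ 0.00514438  0.00103231 -0.99998623]
{'white': (array([0.5987166 , 0.23934279]), np.float64(-7.836413137514713), 121), 'yel': (array([0.60310334, 0.21405949]), np.float64(118.19368795360512), 100)}
[ 2.57115385  8.1897515  86.15256054]
```

Emit:
step_arm(targets="2 8 0 8; 2 8 30 9; 2 8 50 9; 2 8 65 9; 2 8 76 9; 2 8 82 9; 2 8 86 9; 2 8 86 9", gripper=0.4)

```text
t: 4.85
tcp_pos: [0.5864, 0.2412, 0.0803]
tool_rot: [0.086, 0.996, 0.0, 0.0]
force: [0.2, -0.1, 0.0]
finger_gap: 0.602
gripper_force: 0.0
```

```bash
python3 - <<'E'
from h import *
s=manip.sense(); im=manip.snapshot('wrist'); print(s['tcp_pos'],s['finger_gap'],s['force'])
sd=manip.snapshot('side')
a=cv2.resize(im[150:400,130:430],(480,400)); b=cv2.resize(sd[140:240,190:270],(320,400),interpolation=cv2.INTER_CUBIC)
cv2.imwrite('pics/g1.png',np.hstack([a,b])[:,:,::-1])
E
```

```text
[0.58636847 0.2411586  0.08034238] 0.6021048581473124 [ 0.20474613 -0.1053606   0.04105202]
```

View pics/g1.png

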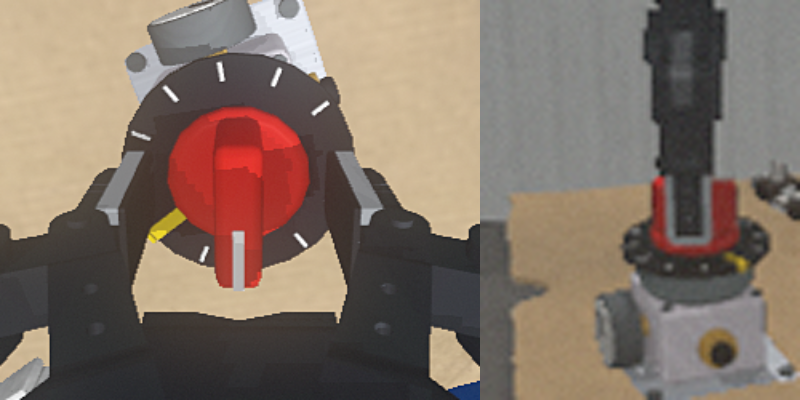

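The bar stands midway between the pads (x≈239 in the crop) and is aligned with them. I'll raise a little so the tips clear the skirt, then close.

Emit:
step_arm(targets="0 0 -4 0; 0 0 -4 0; 0 0 -4 0; 0 0 -4 0; 0 0 -4 0; 0 0 -4 0; 0 0 -4 0; 0 0 -4 0", gripper=1, squeeze=40)

```text
t: 5.75
tcp_pos: [0.5866, 0.2409, 0.0853]
tool_rot: [0.086, 0.996, -0.0, 0.001]
force: [-1.4, -1.8, 6.0]
finger_gap: 0.14
gripper_force: 41.4
```

```bash
python3 - <<'E'
from h import *
s=manip.sense(); M=R.from_quat(s['tool_rot']).as_matrix()
print(s['tcp_pos'],np.degrees(np.arctan2(M[1,0],M[0,0])),s['finger_gap'],s['force'],s['ft_torque'],s['q'][5])
E
```

```text
[0.58664846 0.2408618  0.0852798 ] 170.18032900695712 0.14008041824555742 [-1.44482361 -1.76338822  6.00835909] [-0.31106591  0.10958459  0.04908692] -1.1850386014733203
```

Emit:
step_arm(targets="0 0 -1 6; 0 0 -1 12; 0 0 -1 18; 0 0 -1 24; 0 0 -1 30; 0 0 -1 36; 0 0 -1 42; 0 0 -1 47; 0 0 -1 50; 0 0 -1 50; 0 0 -1 50")

```text
t: 6.85
tcp_pos: [0.5874, 0.2418, 0.0854]
tool_rot: [0.499, 0.867, 0.001, 0.001]
force: [4.1, 2.5, -1.7]
finger_gap: 0.145
gripper_force: 40.4
```

```bash
python3 - <<'E'
from h import *
s=manip.sense(); M=R.from_quat(s['tool_rot']).as_matrix()
print(s['tcp_pos'],np.degrees(np.arctan2(M[1,0],M[0,0])),s['finger_gap'],s['force'],s['ft_torque'],s['q'][5])
im=manip.snapshot('wrist')
tp=manip.snapshot('top')
a=cv2.resize(im[130:330,180:380],(400,400),interpolation=cv2.INTER_CUBIC); b=cv2.resize(tp[215:275,190:250],(400,400),interpolation=cv2.INTER_CUBIC)
cv2.imwrite('pics/t1.png',np.hstack([a,b])[:,:,::-1]); cv2.imwrite('pics/t1w.png',im[:,:,::-1])
E
```

```text
[0.58737801 0.24183886 0.08536575] 120.19512574214457 0.1449018864274876 [ 4.10371565  2.53122984 -1.72833091] [ 0.44941721 -0.55068597 -0.05641788] -0.31323707630427183
```

View pics/t1.png

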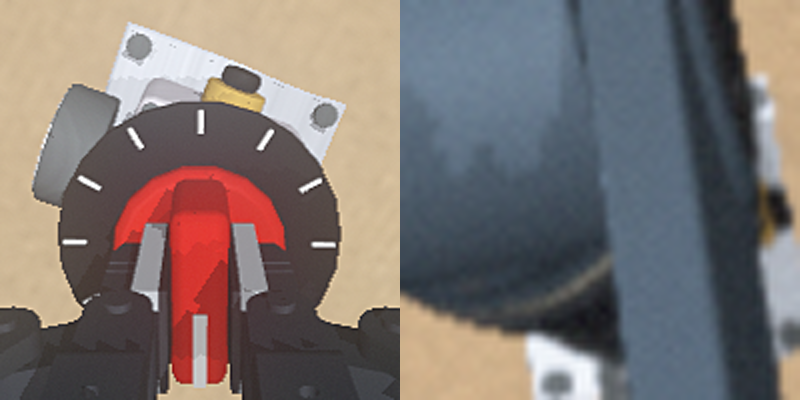

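The pointer (200,350) stands opposite the top tick (200,121), and the side ticks are level to within 0.5°, so the pointer is at the mark. Pulling up.

Emit:
step_arm(targets="0 0 -2 0; 0 0 -4 0; 0 0 -6 0; 0 0 -8 0; 0 0 -10 0; 0 0 -12 0; 0 0 -13 0; 0 0 -14 0; 0 0 -14 0; 0 0 -14 0")

```text
t: 7.95
tcp_pos: [0.5873, 0.2418, 0.0975]
tool_rot: [0.499, 0.867, 0.001, 0.001]
force: [6.8, 4.9, -12.7]
finger_gap: 0.139
gripper_force: 39.7
```

```bash
python3 - <<'E'
from h import *
s=manip.sense(); M=R.from_quat(s['tool_rot']).as_matrix()
print(s['tcp_pos'],np.degrees(np.arctan2(M[1,0],M[0,0])),s['finger_gap'],s['force'],s['ft_torque'])
sd=manip.snapshot('side')
cv2.imwrite('pics/p1.png',cv2.resize(sd[150:250,190:300],(660,600),interpolation=cv2.INTER_CUBIC)[:,:,::-1])
E
```

```text
[0.58728089 0.24178669 0.09750546] 120.16609700787426 0.1387300552986634 [  6.8338142    4.89218264 -12.70482976] [ 0.72157348 -1.21724787 -0.05749642]
```

View pics/p1.png

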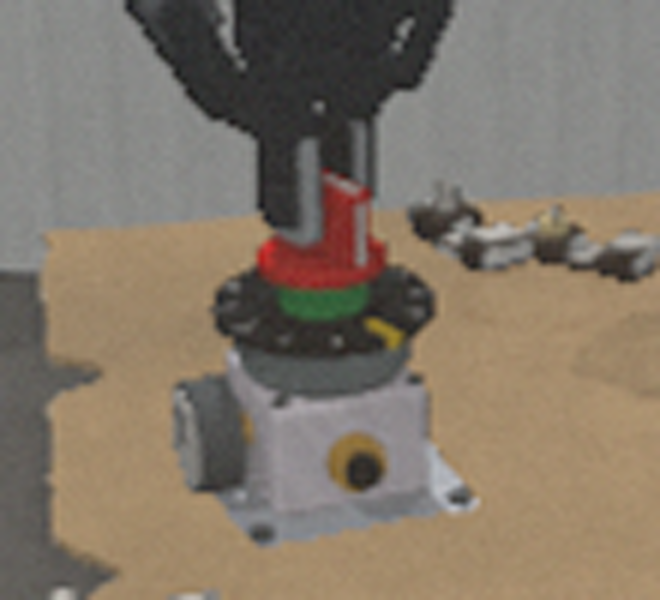

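The green band is visible and the tool rose 12.1 mm. I'll pull slightly more to confirm the stop.

Emit:
step_arm(targets="0 0 -1 0; 0 0 -2 0; 0 0 -2 0; 0 0 -2 0")

```text
t: 8.4
tcp_pos: [0.5873, 0.2418, 0.0977]
tool_rot: [0.499, 0.867, 0.001, 0.0]
force: [9.8, 5.3, -22.2]
finger_gap: 0.143
gripper_force: 39.7
```

That is the stop: force rose to 22 N with no further travel. I'll ease off slightly, open, then retreat.

Emit:
step_arm(targets="0 0 1 0; 0 0 1 0; 0 0 1 0; 0 0 1 0; 0 0 1 0; 0 0 1 0; 0 0 1 0", gripper=0.4)

```text
t: 9.1
tcp_pos: [0.5862, 0.2411, 0.1006]
tool_rot: [0.499, 0.867, 0.0, 0.0]
force: [-0.1, -0.3, -0.0]
finger_gap: 0.598
gripper_force: 0.0
```

Emit:
step_arm(targets="0 0 -10 0; 0 0 -30 0; 0 0 -60 0; 0 0 -90 0; 0 0 -90 0; 0 0 -90 0")

```text
t: 9.7
tcp_pos: [0.5866, 0.2413, 0.1918]
tool_rot: [0.499, 0.867, 0.001, 0.001]
force: [0.5, 0.6, 0.7]
finger_gap: 0.598
gripper_force: 0.0
```

```bash
python3 - <<'E'
from h import *
s=manip.sense(); print(s['t'],s['tcp_pos'],s['force'])
sd=manip.snapshot('side'); w=manip.snapshot('wrist'); C=cam('wrist',s)
from geo import geo
try: print(geo(w,C,.012))
except Exception as e: print(e)
cv2.imwrite('pics/f1.png',np.hstack([cv2.resize(w[100:320,170:390],(440,440)),cv2.resize(sd[160:250,200:270],(342,440),interpolation=cv2.INTER_CUBIC)])[:,:,::-1])
E
```

```text
9.7 [0.58662578 0.24125913 0.19180379] [0.51673297 0.56420891 0.70773098]
attempt to get argmax of an empty sequence
```

View pics/f1.png

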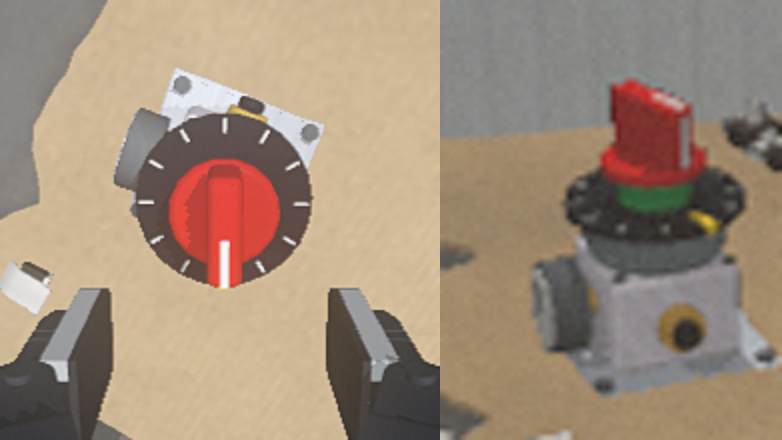

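The knob is out with its green band showing. The pointer (224,265) lies over the mark, opposite the top tick (225,125), and the robot is clear.

```bash
python3 -c "
from station import manip
print(manip.sign_off())"
```

```text
the job is handed in; nothing more can be done
None
```

The red knob was turned clockwise about 50° to the yellow mark, pulled fully out to its stop and released, and the job was handed in with the robot clear at about 9.8 s; the black regulator and loose parts were not touched.

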